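Hang the red spanner back on its stud

ROBOT

A 6-joint arm with a two-finger parallel gripper is mounted at the origin on the work surface. World frame = base frame: x ahead of the robot, y to its left, z up, the work surface at z = 0. Lengths are in mm, angles in degrees, forces in N, time in s.
With the tool pointing down it reaches from about 300 to 850 mm from the base axis. Payload 4.2 kg.
Tool frame: the origin (TCP) lies at the very end of the fingers, on their centre line; the grasp point (between the pads) lies 19 mm behind it; z points along the fingers, y is the line along which they close (so a half turn about z gives the same grasp; the last joint's range is limited). The gripper opens to 91 mm and grips with 3 to 60 N. Pads are 32 mm wide; open, the fingers measure 118 mm over their backs; the gripper's body (76 mm by 178 mm) begins 60 mm behind the grasp point.
Start: joints at [67.895, 18.312, 89.639, -0, 72.044, -1.146], TCP at [205.68, 536.975, 185.676] pointing down, gripper open.
Joint ranges: [-177.97, 177.97], [-48.28, 115.42], [12.27, 149.76], [-77.06, 257.06], [2.81, 150.46], [-146.56, 146.56]. Speed limits (degrees/s): [147.25, 147.25, 180, 180, 180, 180].

INTERFACE

Orientations are given as [roll, pitch, yaw] about the fixed x, y, z axes, in that order (R = Rz(yaw) Ry(pitch) Rx(roll)).
In Python, from workcell import env, grab_frame gives the robot as it stands. The module is installed in compiled form; this text tells all that it offers.
- The arm moves only by the tool move_arm, never from a script. Its argument "plan" is a list of rows, each an object of numbers: "tx", "ty", "tz": the shift along the tool's x, y, z in cm; "wx", "wy", "wz": the turn, a rotation vector about the tool's x, y, z in rad. In form: [{"tx": .., "ty": .., "tz": .., "wx": .., "wy": .., "wz": ..}, ...]. A call has 1 to 12 rows; each row shifts and turns the commanded pose from where the row before left it, along the tool's axes as they then stand; what a row does not reach is not made up. A row lasts 1/12 s, in which the tool goes at most 41.7 mm and 7.16 degrees, less where a joint would pass 70% of its speed; a pose out of reach is approached as far as the arm can. A call is refused whole if a number of a shift passes 4.17 or a number of a turn 0.125, either way. A call with a gripper value outside its range is refused whole. "gripper" is the finger opening in cm, from 0 to 9.12, set as the call begins (left out, the last holds). The fingers move at their own pace and stop on an object; "force" is the grip in N (left out, the last holds). Time passes only in rows, so rows that do not move let the fingers close. It gives the time, the measured TCP pose, the force, the opening and the grip force at its end, in the units of the state.
- env.state(): the state, without advancing time (a new reading comes with each control period).
- grab_frame(name): name is "scene" or "side" or "wrist"; returns a dict with "color" (400x640x3 uint8, red, green, blue), "vfov" (degrees; the focal length in pixels is half the picture's height over the tangent of half this angle, whatever the lens; pixels are square), "cx", "cy" (the principal point, pixels), "view" (4x4, takes a point from world to camera coordinates). Camera axes: x right, y up, looking along -z (the intrinsics and any distortion apply to the point x, -y, -z); pixel columns grow to the right and rows downward; lengths in mm; the calibration is good to about 2 mm. A picture is of the moment at which its call begins. There is no depth.
- env.job_done(): hands the job in; it is judged then, once.
The state is a dict: "time_s": time; "qpos": joint angles; "qvel": joint speeds; "effort": joint torques, N m; "ee_pos": TCP position; "ee_rot": TCP orientation; "force": force on the tool from outside, world axes, zero at the start; "torque": the same for the moment, N m; "gripper_width": finger opening in mm; "gripper_force": force on a finger pad.
Only numpy, scipy, OpenCV 4.12 (cv2) and the standard library are available. Lean on these libraries where they do the work, as an engineer would, in place of code of your own. Each camera call takes 0.05 s, during which the arm holds its last target. There are 200 camera calls.

TASK

Put the red-sleeved spanner away: hang it by its ring on the empty stud of the red plate on the sloping tool rack, flat against the plate and let down behind the stud's head so that it hangs on the neck, jaw end down. The stud may stand a little to either side in its slot, so feel for it gently rather than forcing the ring on, and do not let go before the ring is on it. Leave all other tools and things where they are.

Things in the scene. Friction and masses are not known exactly. Their poses are not given: they have to be found in the camera images.
- spanner: Loose steel spanner with a red sleeve, 190 mm long, 0.18 to 0.33 kg, lying flat on the 4 mm thick red mat (its top at z = 0.004). Origin: under the middle of its length, on its underside. +x runs along the shank to the ring end, +z up out of its face; both faces are alike. 12 mm thick at both ends; shank 14 mm wide, 7 mm thick (z 2.5 to 9.5 mm), centred between the faces. Balances near its middle.
- sleeve (a point): Middle of the spanner's red sleeve, the place to grip (spanner frame x +12.5, y 0, z +6 mm; 65 mm from the ring's centre). The sleeve is 65 mm long (x -20 to +45 mm), 16 mm wide, 9 mm thick (z 1.5 to 10.5 mm).
- ring (a point): Centre of the hole in the spanner's ring, at mid thickness (spanner frame x +77.5, y 0, z +6 mm). The ring is 35 mm across outside, its hole 23 mm, hole axis along the spanner's z, 12 mm deep.
- jaw (a point): Middle of the spanner's open-jaw head, at mid thickness (spanner frame x -64, y 0, z +6 mm). The head is about 45 mm wide and spans x -95 to -45 mm.
- plate_red: Red plate on the rack's upper rail, fixed, 60 mm up the slope by 74 mm across. Origin: centre of its face. +x points up the slope (away from the robot, 30 degrees above level), +y left along the rail, +z out of the face (up and towards the robot). A steel stud, described under slot, stands out of it along +z. Hung, the ring lies on this face.
- slot (a point): Middle of the slot in the red plate (the plate's origin). The stud is clamped tight in it at plate x = 0 but anywhere from y = -9 to +9 mm, each time anew; no reading tells where: look or feel. Neck 12 mm thick up to z = 16 mm, flat head 19 mm thick from z = 16 to 22.5 mm. The ring passes the head with 2 mm to spare all round; hung on the neck, its centre is 5.5 mm down the slope of the stud.
- rack: Grey sloping tool rack, fixed, 400 mm wide, 250 mm high, rising away from the robot at 30 degrees. Origin: on the table. Its upper rail carries red, blue and yellow plates in any order, 110 mm apart, a stud on each. 115 mm down the slope from the studs is a rubber rest bar, 18 mm wide, 2.5 mm proud of the plates' plane. Between bar and rail (its edge 31 mm below the studs) it is open.
- blue_spanner: Smaller blue-sleeved spanner, 175 mm long, hanging on the blue plate's stud; loose, to be left alone. Origin: centre of the blue plate's face (foot of that stud), +z vertical.
- hook_spanner: Dark hook spanner with a yellow sleeve, 175 mm long, hanging on the yellow plate's stud; loose, to be left alone. Origin: centre of the yellow plate's face (foot of that stud), +z vertical.
- hammer: Hammer, 220 mm, lying at the back of the mat; to be left alone.
- screwdriver: Orange screwdriver, 210 mm, lying at the right edge of the mat; to be left alone.
- glue_bottle: Red bottle with a green cap, 48 mm wide, 130 mm high, standing left of the rack; to be left alone.
- steel_bar: Bright steel bar, 28 mm thick, 180 mm long, lying on the bench at the left; to be left alone.
- parts_cup: Orange mug, 80 mm wide, 95 mm high, standing left of the rack; to be left alone.
Mind the look-alikes: they are no part of the job. Leave any blue or pink look-alike of the spanner alone.

How it is judged:
By the outcome, as a careful person would: the job done as asked, in the order asked, and still so for the second after the job is handed in, with the robot touching nothing.
It also fails if it takes over 64 s, if anything falls off the work surface, if the arm or the gripper's body presses on something with over 40 N, if the wrist force passes 120 N, or if a joint passes its speed limit or range.

## Working session

There is one attempt and no reset: what is moved stays moved. The work goes in short steps, Python scripts to look and compute and a tool call to move; the robot and the scene stay as the last step left them, time stands still between calls to the robot, and variables do not carry over. Pictures are saved under pics/ and viewed, at most 10 in all, crops included, and the job is handed in when it is done.

Besides the shell and the picture viewer there is one more tool, called after "Emit:" as name(argument=value, ...), one argument or row to a line, values as JSON. move_arm: Moves the arm, as the interface text tells. Its arguments: {"type":"object","properties":{"plan":{"type":"array","items":{"type":"object","properties":{"tx":{"type":"number"},"ty":{"type":"number"},"tz":{"type":"number"},"wx":{"type":"number"},"wy":{"type":"number"},"wz":{"type":"number"}}}},"gripper":{"type":"number"},"force":{"type":"number"}},"required":["plan"]}

```bash
mkdir -p pics
python3 - <<'E'
from workcell import env, grab_frame
import cv2, numpy as np
print(env.state())
for n in ("scene","side","wrist"):
    f=grab_frame(n); print(n,{k:(v.tolist() if hasattr(v,'tolist') else v) for k,v in f.items() if k!='color'})
    cv2.imwrite(f'pics/{n}0.png',f['color'][:,:,::-1])
E
```

```text
{'time_s': 0.0, 'qpos': array([ 6.78965946e+01,  1.83510992e+01,  8.97070753e+01, -1.58603977e-03,
        7.20411420e+01, -1.14447628e+00]), 'qvel': array([-0.02624624,  0.03847705, -0.02039518, -0.08831679, -0.02575455,
       -0.00482439]), 'effort': array([ 1.75424437e-03, -4.12467098e+01, -2.31976998e+01,  7.28501240e-02,
        4.57580318e-02, -1.70894086e-04]), 'ee_pos': array([205.46589318, 536.45214311, 184.82119918]), 'ee_rot': array([-1.79900673e+02, -4.76086314e-04,  1.59041561e+02]), 'force': array([ 1.14240165,  0.27822296, -0.61772031]), 'torque': array([0.02067811, 0.0135534 , 0.01650372]), 'gripper_force': 0.0, 'gripper_width': 91.53184636032128}
scene {'vfov': 55.28853490674145, 'cx': 316.0583146202991, 'cy': 202.81497509620542, 'view': [[0.858250381796889, 0.5132285431399011, 0.0016566991244420077, -360.0192231881845], [-0.32516106404671535, 0.5412499517789044, 0.7754474657430649, 42.38812952749337], [0.39708508480362503, -0.666066777587524, 0.6314099169483083, -1666.0964003351346], [0.0, 0.0, 0.0, 1.0]]}
side {'vfov': 54.27357186061001, 'cx': 318.89532758644475, 'cy': 200.2896011635821, 'view': [[0.9659100487957774, -0.25830550074652636, -0.017205984988519274, -430.5417496026268], [0.1789688833177663, 0.6182587192883293, 0.7653275735447841, -184.52921833854504], [-0.18705057187651336, -0.7423169298271736, 0.6434109567396472, -1262.8784681006473], [0.0, 0.0, 0.0, 1.0]]}
wrist {'vfov': 59.571766525795454, 'cx': 321.96075112208166, 'cy': 199.8301018007847, 'view': [[0.35844070872311046, 0.9335489252807028, -0.0025811697582010643, -574.6236397052413], [-0.9037286410586529, 0.34629513093893993, -0.2517026531808209, 27.737824769588904], [-0.2340828948478649, 0.0925531544315414, 0.9678011737668107, -390.404311772366], [0.0, 0.0, 0.0, 1.0]]}
```

View pics/scene0.png

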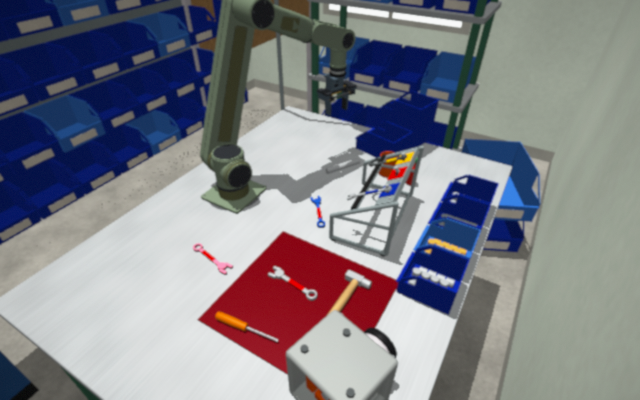

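View pics/side0.png

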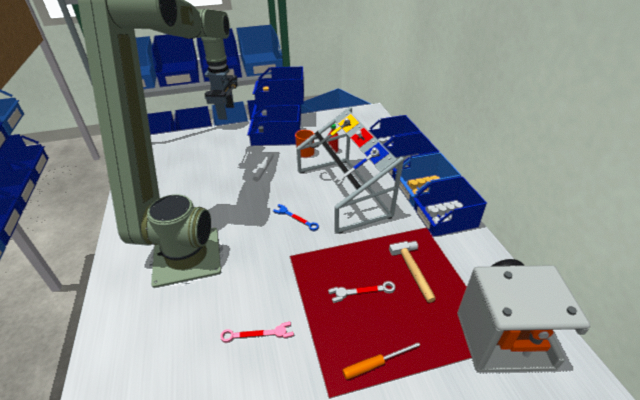

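The scene view shows three candidates: steel with a red sleeve on the mat (side 362,290), pink (side 257,334) and blue (side 297,217). Only the steel one lies on the red mat, so it fits. The red plate is the middle one, at about side (361,137). I'll confirm both in one enlarged crop.

Run:
```python
import cv2, numpy as np
s=cv2.imread('pics/side0.png'); c=cv2.imread('pics/scene0.png')
a=cv2.resize(s[270:310,320:410],None,fx=4.4,fy=4.4,interpolation=cv2.INTER_CUBIC)
d=cv2.resize(c[255:305,262:322],None,fx=4.4,fy=4.4,interpolation=cv2.INTER_CUBIC)
b=cv2.resize(s[100:190,310:410],None,fx=4,fy=4,interpolation=cv2.INTER_CUBIC)
e=cv2.resize(c[140:230,345:430],None,fx=4,fy=4,interpolation=cv2.INTER_CUBIC)
o=np.zeros((600,800,3),np.uint8)
o[:176,:396]=a;o[:220,400:664]=d;o[230:590,:400]=b;o[230:590,410:750]=e
cv2.imwrite('pics/crop1.png',o)
```

```text
(no output)
```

View pics/crop1.png

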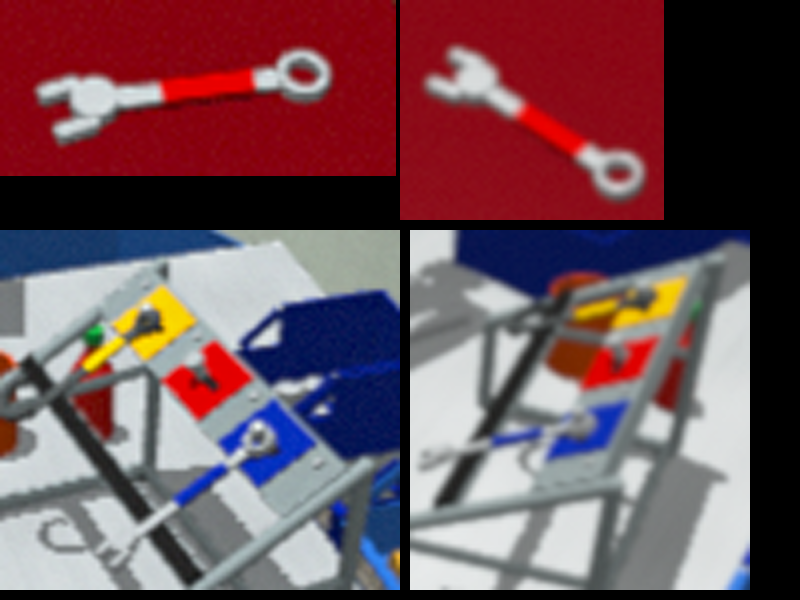

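The crop confirms the steel spanner. Its ring is at side (388.6,286.8) and scene (311.3,294.1), and its sleeve is at side (367,289.5). The red plate is between yellow and blue, and its stud is empty. Next I'll triangulate.

```bash
cat > h.py <<'E'
import numpy as np, cv2
from workcell import env, grab_frame
from scipy.optimize import least_squares
from scipy.spatial.transform import Rotation as R
def proj(f,P):
    P=np.atleast_2d(P); c=P@f['view'][:3,:3].T+f['view'][:3,3]
    F=200/np.tan(np.radians(f['vfov']/2))
    return np.c_[f['cx']+F*c[:,0]/-c[:,2], f['cy']-F*c[:,1]/-c[:,2]]
def ray(f,uv):
    F=200/np.tan(np.radians(f['vfov']/2)); V=f['view']
    d=V[:3,:3].T@np.array([(uv[0]-f['cx'])/F,-(uv[1]-f['cy'])/F,-1]); return -V[:3,:3].T@V[:3,3], d
def onplane(f,uv,z):
    o,d=ray(f,uv); return o+d*(z-o[2])/d[2]
def fr(n):
    f=grab_frame(n); f['view']=np.array(f['view']); return f
# moves of a target TCP pose (pos, Rot) as tool-frame shift from the present pose
def pose():
    s=env.state(); return np.array(s['ee_pos']),R.from_euler('xyz',s['ee_rot'],degrees=True),s
def plate(x,y,z,yaw,tilt=30):   # columns x up slope, y left, z out
    return np.array([x,y,z]), R.from_euler('zy',[yaw,-tilt],degrees=True).as_matrix() if False else R.from_euler('ZY',[yaw,-tilt],degrees=True).as_matrix()
E
python3 - <<'E'
from h import *
S,C=fr('side'),fr('scene')
def tri(a,b):
    r=least_squares(lambda P:np.r_[(proj(S,P)-a).ravel(),(proj(C,P)-b).ravel()],[500,0,50]); return r.x.round(1),r.fun.round(1)
print('ring',onplane(S,(388.6,286.8),10),onplane(C,(311.3,294.1),10))
print('sleeve',onplane(S,(367.3,289.5),14),onplane(C,(296.8,284.5),14))
def hull(f,box,lo):
    x0,y0,x1,y1=box; im=f['color'][y0:y1,x0:x1].astype(int); r,g,b=im[...,0],im[...,1],im[...,2]
    m=((r>170)&(g<70)&(b<70)).astype(np.uint8)
    n,l,s,c=cv2.connectedComponentsWithStats(m); k=1+np.argmax(s[1:,4])
    p=cv2.findContours((l==k).astype(np.uint8),0,2)[0][0]
    q=cv2.convexHull(p); return q[:,0]+[x0,y0],c[k]+[x0,y0]
cs=lambda x,y:((x)/4+310,(y-230)/4+100); cc=lambda x,y:((x-410)/4+345,(y-230)/4+140)
side=np.array([cs(215,342),cs(253,378),cs(208,420),cs(163,380)])
scen=np.array([cc(663,337),cc(650,388),cc(580,390),cc(593,352)])
for a,b in zip(side,scen): print(tri(a,b))
K=np.array([[30,37,0],[30,-37,0],[-30,-37,0],[-30,37,0]])
def res(p):
    o,M=plate(*p); P=o+K@M.T; return np.r_[(proj(S,P)-side).ravel(),(proj(C,P)-scen).ravel()]
for y in (0,-45,45,90):
    r=least_squares(res,[500,400,200,y]); print(r.x.round(1),r.cost,r.fun.round(1))
for f,b in((S,(330,270,400,310)),(C,(270,260,310,300))): print(hull(f,b,0)[1], onplane(f,hull(f,b,0)[1],14))
E
```

```text
ring [ 579.70209147 -293.12163456   10.        ] [ 576.35868865 -292.38775713   10.        ]
sleeve [ 514.87486889 -288.09226209   14.        ] [ 516.65449214 -286.4907241    14.        ]
(array([676.8, 224.9, 241.2]), array([-0. , -0.2, -0. ,  0.2]))
(array([690.4, 161.7, 233.1]), array([ 0.2,  1. ,  0.2, -1. ]))
(array([636.9, 130.3, 224.4]), array([-0.1, -0.4, -0.1,  0.4]))
(array([621.2, 201.7, 221.9]), array([ 0.1,  0.5,  0.1, -0.5]))
[656.2 180.  229.8  10.7] 7.418613621887284 [-0.1 -0.5  1.4  0.  -0.9  0.7 -0.1  0.8 -0.8 -0.3 -1.1 -2.   0.7  1.4
  1.5 -0. ]
[656.2 180.  229.8  10.7] 7.418613621887184 [-0.1 -0.5  1.4  0.  -0.9  0.7 -0.1  0.8 -0.8 -0.3 -1.1 -2.   0.7  1.4
  1.5 -0. ]
[656.2 180.  229.8  10.7] 7.418613621887462 [-0.1 -0.5  1.4  0.  -0.9  0.7 -0.1  0.8 -0.8 -0.3 -1.1 -2.   0.7  1.4
  1.5 -0. ]
[656.2 180.  229.8  10.7] 7.418613621887653 [-0.1 -0.5  1.4  0.  -0.9  0.7 -0.1  0.8 -0.8 -0.3 -1.1 -2.   0.7  1.4
  1.5 -0. ]
[366.58415842 288.8019802 ] [ 513.739077   -285.18861566   14.        ]
[296.07792208 283.85714286] [ 513.14739408 -285.48358161   14.        ]
```

View pics/wrist0.png

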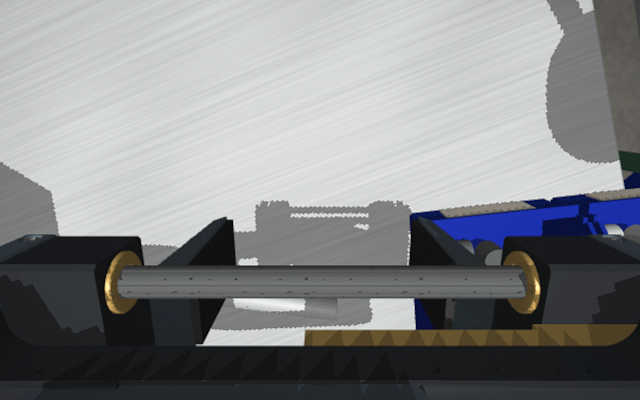

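The wrist view shows only the bench and the fingers. The camera sits about 71 mm along tool +x, so it will see the ring side. Next I'll go up, across and turn to hover over the spanner.

Emit:
move_arm(
  plan=[
    {"tz": -4},
    {"tz": -4},
    {"tz": -4},
    {"tz": -3},
    {"tx": -2.64, "ty": -2.98},
    {"tx": -2.64, "ty": -2.98},
    {"tx": -2.64, "ty": -2.98},
    {"tx": -2.64, "ty": -2.98},
    {"tx": -2.64, "ty": -2.98},
    {"tx": -2.64, "ty": -2.98},
    {"tx": -2.64, "ty": -2.98},
    {"tx": -2.64, "ty": -2.98},
  ],
)

```text
schema error: expected keys tx, ty, tz, wx, wy, wz
```

Emit:
move_arm(
  plan=[
    {"tx": -2.64, "ty": -2.98},
    {"tx": -2.64, "ty": -2.98},
    {"tx": -2.64, "ty": -2.98},
    {"tx": -2.64, "ty": -2.98},
    {"tx": -2.64, "ty": -2.98},
    {"tx": -2.64, "ty": -2.98},
    {"tx": -2.64, "ty": -2.98},
    {"tx": -2.64, "ty": -2.98},
    {"tx": -2.64, "ty": -2.98},
    {"tx": -2.64, "ty": -2.98},
    {"tx": -2.64, "ty": -2.98},
    {"tx": -2.64, "ty": -2.98},
  ],
)

```text
schema error: expected keys tx, ty, tz, wx, wy, wz
```

Emit:
move_arm(
  plan=[
    {"tx": -2.64, "ty": -2.98},
    {"tx": -2.64, "ty": -2.98},
    {"wz": 0.12},
    {"wz": 0.12},
    {"wz": 0.12},
    {"wz": 0.12},
    {"wz": 0.12},
    {"wz": 0.12},
    {"wz": 0.12},
    {"wz": 0.12},
    {"wz": 0.12},
    {"wz": 0.12},
  ],
)

```text
schema error: expected keys tx, ty, tz, wx, wy, wz
```

Emit:
move_arm(
  plan=[
    {"wz": 0.12},
    {"wz": 0.12},
    {"wz": 0.12},
    {"wz": 0.12},
    {"wz": 0.12},
    {"wz": 0.12},
    {"wz": 0.12},
    {"wz": 0.12},
    {"wz": 0.12},
    {"wz": 0.12},
    {"wz": 0.12},
    {"wz": 0.12},
  ],
)

```text
schema error: expected keys tx, ty, tz, wx, wy, wz
```

Emit:
move_arm(
  plan=[
    {"wz": 0.12},
    {"wz": 0.12},
    {"tz": 4},
    {"tz": 4},
    {"tz": 4},
    {"tz": 4},
    {"tz": 4},
    {"tz": 2},
    {},
    {},
  ],
)

```text
schema error: expected keys tx, ty, tz, wx, wy, wz
```

Run:
```python
from h import *
p,r,s=pose(); print(s['time_s'],p,s['ee_rot'],s['qpos'].round(1))
f=fr('wrist'); cv2.imwrite('pics/w1.png',f['color'][:,:,::-1])
print(proj(f,[[513.4,-285.3,14],[578,-292.7,10]]))
```

```text
0.25 [205.58776345 536.74688505 185.29143145] [-1.79957594e+02 -1.03742545e-03  1.59041015e+02] [67.9 18.3 89.7  0.  72.  -1.1]
[[-116.99621884  559.4740512 ]
 [ -90.61721208  585.00012597]]
```

View pics/w1.png

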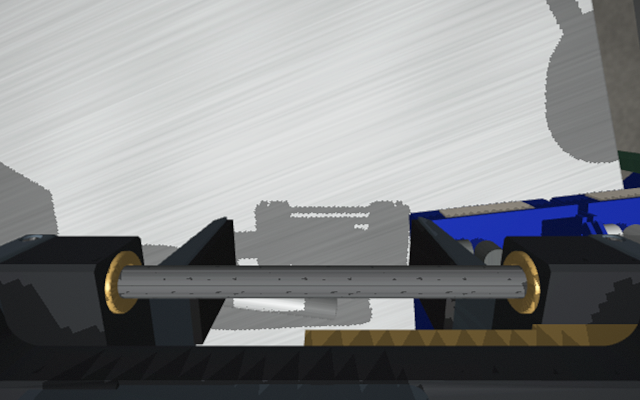

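The picture hasn't changed because every row needs all six keys. I'll resend the moves in full.

Emit:
move_arm(
  plan=[
    {"tx": 0, "ty": 0, "tz": -4, "wx": 0, "wy": 0, "wz": 0},
    {"tx": 0, "ty": 0, "tz": -4, "wx": 0, "wy": 0, "wz": 0},
    {"tx": 0, "ty": 0, "tz": -4, "wx": 0, "wy": 0, "wz": 0},
    {"tx": 0, "ty": 0, "tz": -3, "wx": 0, "wy": 0, "wz": 0},
    {"tx": -2.64, "ty": -2.98, "tz": 0, "wx": 0, "wy": 0, "wz": 0},
    {"tx": -2.64, "ty": -2.98, "tz": 0, "wx": 0, "wy": 0, "wz": 0},
    {"tx": -2.64, "ty": -2.98, "tz": 0, "wx": 0, "wy": 0, "wz": 0},
    {"tx": -2.64, "ty": -2.98, "tz": 0, "wx": 0, "wy": 0, "wz": 0},
    {"tx": -2.64, "ty": -2.98, "tz": 0, "wx": 0, "wy": 0, "wz": 0},
    {"tx": -2.64, "ty": -2.98, "tz": 0, "wx": 0, "wy": 0, "wz": 0},
    {"tx": -2.64, "ty": -2.98, "tz": 0, "wx": 0, "wy": 0, "wz": 0},
    {"tx": -2.64, "ty": -2.98, "tz": 0, "wx": 0, "wy": 0, "wz": 0},
  ],
)

```text
time_s: 1.3
ee_pos: [317.6, 236.9, 335.8]
ee_rot: [180.0, 0.0, 159.1]
force: [0.5, 0.7, -0.1]
gripper_width: 91.2
gripper_force: 0.0
```

Emit:
move_arm(
  plan=[
    {"tx": -2.64, "ty": -2.98, "tz": 0, "wx": 0, "wy": 0, "wz": 0},
    {"tx": -2.64, "ty": -2.98, "tz": 0, "wx": 0, "wy": 0, "wz": 0},
    {"tx": -2.64, "ty": -2.98, "tz": 0, "wx": 0, "wy": 0, "wz": 0},
    {"tx": -2.64, "ty": -2.98, "tz": 0, "wx": 0, "wy": 0, "wz": 0},
    {"tx": -2.64, "ty": -2.98, "tz": 0, "wx": 0, "wy": 0, "wz": 0},
    {"tx": -2.64, "ty": -2.98, "tz": 0, "wx": 0, "wy": 0, "wz": 0},
    {"tx": -2.64, "ty": -2.98, "tz": 0, "wx": 0, "wy": 0, "wz": 0},
    {"tx": -2.64, "ty": -2.98, "tz": 0, "wx": 0, "wy": 0, "wz": 0},
    {"tx": -2.64, "ty": -2.98, "tz": 0, "wx": 0, "wy": 0, "wz": 0},
    {"tx": -2.64, "ty": -2.98, "tz": 0, "wx": 0, "wy": 0, "wz": 0},
    {"tx": -2.64, "ty": -2.98, "tz": 0, "wx": 0, "wy": 0, "wz": 0},
    {"tx": -2.64, "ty": -2.98, "tz": 0, "wx": 0, "wy": 0, "wz": 0},
  ],
)

```text
time_s: 2.3
ee_pos: [485.7, -210.6, 335.6]
ee_rot: [180.0, 0.0, 159.0]
force: [0.6, 0.3, 0.4]
gripper_width: 91.4
gripper_force: 0.0
```

Emit:
move_arm(
  plan=[
    {"tx": -2.64, "ty": -2.98, "tz": 0, "wx": 0, "wy": 0, "wz": 0},
    {"tx": -2.64, "ty": -2.98, "tz": 0, "wx": 0, "wy": 0, "wz": 0},
    {"tx": 0, "ty": 0, "tz": 0, "wx": 0, "wy": 0, "wz": 0.12},
    {"tx": 0, "ty": 0, "tz": 0, "wx": 0, "wy": 0, "wz": 0.12},
    {"tx": 0, "ty": 0, "tz": 0, "wx": 0, "wy": 0, "wz": 0.12},
    {"tx": 0, "ty": 0, "tz": 0, "wx": 0, "wy": 0, "wz": 0.12},
    {"tx": 0, "ty": 0, "tz": 0, "wx": 0, "wy": 0, "wz": 0.12},
    {"tx": 0, "ty": 0, "tz": 0, "wx": 0, "wy": 0, "wz": 0.12},
    {"tx": 0, "ty": 0, "tz": 0, "wx": 0, "wy": 0, "wz": 0.12},
    {"tx": 0, "ty": 0, "tz": 0, "wx": 0, "wy": 0, "wz": 0.12},
    {"tx": 0, "ty": 0, "tz": 0, "wx": 0, "wy": 0, "wz": 0.12},
    {"tx": 0, "ty": 0, "tz": 0, "wx": 0, "wy": 0, "wz": 0.12},
  ],
)

```text
time_s: 3.3
ee_pos: [513.5, -283.0, 335.5]
ee_rot: [-180.0, -0.0, 89.9]
force: [0.2, 0.1, 0.2]
gripper_width: 91.7
gripper_force: 0.0
```

Emit:
move_arm(
  plan=[
    {"tx": 0, "ty": 0, "tz": 0, "wx": 0, "wy": 0, "wz": 0.12},
    {"tx": 0, "ty": 0, "tz": 0, "wx": 0, "wy": 0, "wz": 0.12},
    {"tx": 0, "ty": 0, "tz": 0, "wx": 0, "wy": 0, "wz": 0.12},
    {"tx": 0, "ty": 0, "tz": 0, "wx": 0, "wy": 0, "wz": 0.12},
    {"tx": 0, "ty": 0, "tz": 0, "wx": 0, "wy": 0, "wz": 0.12},
    {"tx": 0, "ty": 0, "tz": 0, "wx": 0, "wy": 0, "wz": 0.12},
    {"tx": 0, "ty": 0, "tz": 0, "wx": 0, "wy": 0, "wz": 0.12},
    {"tx": 0, "ty": 0, "tz": 0, "wx": 0, "wy": 0, "wz": 0.12},
    {"tx": 0, "ty": 0, "tz": 0, "wx": 0, "wy": 0, "wz": 0.12},
    {"tx": 0, "ty": 0, "tz": 0, "wx": 0, "wy": 0, "wz": 0.12},
    {"tx": 0, "ty": 0, "tz": 0, "wx": 0, "wy": 0, "wz": 0.12},
    {"tx": 0, "ty": 0, "tz": 0, "wx": 0, "wy": 0, "wz": 0.12},
  ],
)

```text
time_s: 4.3
ee_pos: [513.5, -283.0, 335.5]
ee_rot: [-180.0, 0.0, 7.4]
force: [-0.9, 0.7, -0.4]
gripper_width: 91.3
gripper_force: 0.0
```

Emit:
move_arm(
  plan=[
    {"tx": 0, "ty": 0, "tz": 0, "wx": 0, "wy": 0, "wz": 0.12},
    {"tx": 0, "ty": 0, "tz": 0, "wx": 0, "wy": 0, "wz": 0.12},
    {"tx": 0, "ty": 0, "tz": 4, "wx": 0, "wy": 0, "wz": 0},
    {"tx": 0, "ty": 0, "tz": 4, "wx": 0, "wy": 0, "wz": 0},
    {"tx": 0, "ty": 0, "tz": 4, "wx": 0, "wy": 0, "wz": 0},
    {"tx": 0, "ty": 0, "tz": 4, "wx": 0, "wy": 0, "wz": 0},
    {"tx": 0, "ty": 0, "tz": 4, "wx": 0, "wy": 0, "wz": 0},
    {"tx": 0, "ty": 0, "tz": 2, "wx": 0, "wy": 0, "wz": 0},
    {"tx": 0, "ty": 0, "tz": 0, "wx": 0, "wy": 0, "wz": 0},
    {"tx": 0, "ty": 0, "tz": 0, "wx": 0, "wy": 0, "wz": 0},
  ],
)

```text
time_s: 5.13
ee_pos: [513.3, -282.8, 115.1]
ee_rot: [-180.0, 0.1, -6.0]
force: [-0.5, 0.7, 0.7]
gripper_width: 91.1
gripper_force: 0.0
```

Run:
```python
from h import *
p,r,s=pose(); print(s['time_s'],p,s['ee_rot'],s['qpos'].round(1))
f=fr('wrist'); cv2.imwrite('pics/w2.png',f['color'][:,:,::-1])
print(proj(f,[[513.4,-285.3,14],[578,-292.7,10]]))
np.save('w2.npy',f,allow_pickle=True)
```

```text
5.1333 [ 513.29628371 -282.83576652  115.13943058] [-1.79952618e+02  9.34621093e-02 -5.97093948e+00] [-30.   22.3  94.2   0.   63.6  66. ]
[[325.54589461 191.30334517]
 [326.39398305 115.22876366]]
```

View pics/w2.png

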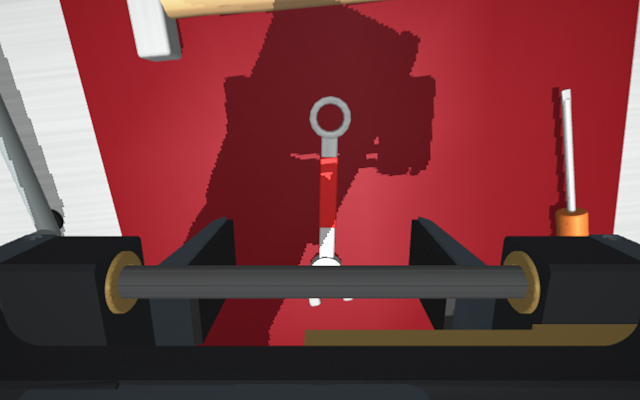

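The wrist view shows the spanner below. The ring is at (330,117), and the sleeve runs from (328.5,157) to (328,227).

Run:
```python
from h import *
f=np.load('w2.npy',allow_pickle=True).item(); im=f['color'].astype(int)
g=cv2.cvtColor(f['color'],cv2.COLOR_RGB2HSV)
box=np.zeros((400,640),bool); box[90:145,305:356]=1
m=(g[...,1]<60)&box
c,rad=cv2.minEnclosingCircle(np.argwhere(m)[:,::-1].astype(np.float32)); 
rows=np.argwhere(m); print('ring px',c,rad)
cx=[]
for v in range(162,222,6):
    # sleeve edges: bright red columns
    row=im[v,300:360]; k=np.where((row[:,0]-row[:,1]>0)&(g[v,300:360,1]>200)&(row[:,0]>row[[0,-1],0].max()+8))[0]+300
    cx.append((v,k.min() if len(k) else 0,k.max() if len(k) else 0))
print(cx)
ring=onplane(f,(rows[:,1].min()/2+rows[:,1].max()/2,rows[:,0].min()/2+rows[:,0].max()/2),13)
a,b=onplane(f,(328.7,157),14.5),onplane(f,(327.8,227),14.5)
mid=(a+b)/2; print(ring,a,b,mid,np.linalg.norm((ring-mid)[:2]),np.linalg.norm((a-b)[:2]))
d=ring-b; print('yaw',np.degrees(np.arctan2(d[1],d[0])))
p,r,s=pose(); t=ring-65*np.r_[d[:2],0]/np.linalg.norm(d[:2]); print(t, r.inv().apply(np.r_[t[:2],7]-p))
```

```text
ring px (329.0, 120.57291412353516) 24.755470275878906
[(162, np.int64(320), np.int64(320)), (168, 0, 0), (174, 0, 0), (180, 0, 0), (186, 0, 0), (192, 0, 0), (198, 0, 0), (204, 0, 0), (210, 0, 0), (216, 0, 0)]
[ 573.91680433 -294.86372938   13.        ] [ 543.26837878 -291.08177113   14.5       ] [ 480.37686963 -283.9463833    14.5       ] [ 511.8226242  -287.51407722   14.5       ] 62.52763063199059 63.29498940096046
yaw -6.657055978159962
[ 509.35504623 -287.32851932   13.        ] [ -4.96966504   4.21148208 109.86024924]
```

Emit:
move_arm(
  plan=[
    {"tx": -0.1, "ty": 0.48, "tz": 3, "wx": 0, "wy": 0, "wz": 0.01},
    {"tx": 0, "ty": 0, "tz": 3, "wx": 0, "wy": 0, "wz": 0},
    {"tx": 0, "ty": 0, "tz": 2.5, "wx": 0, "wy": 0, "wz": 0},
    {"tx": 0, "ty": 0, "tz": 1.2, "wx": 0, "wy": 0, "wz": 0},
    {"tx": 0, "ty": 0, "tz": 0.8, "wx": 0, "wy": 0, "wz": 0},
    {"tx": 0, "ty": 0, "tz": 0.3, "wx": 0, "wy": 0, "wz": 0},
    {"tx": 0, "ty": 0, "tz": 0, "wx": 0, "wy": 0, "wz": 0},
  ],
  gripper=5,
)

```text
time_s: 5.77
ee_pos: [513.3, -288.3, 8.9]
ee_rot: [179.9, -0.1, -6.5]
force: [0.4, -0.1, 0.0]
gripper_width: 50.4
gripper_force: 0.0
```

Emit:
move_arm(
  plan=[
    {"tx": 0, "ty": 0, "tz": 0, "wx": 0, "wy": 0, "wz": 0},
    {"tx": 0, "ty": 0, "tz": 0, "wx": 0, "wy": 0, "wz": 0},
    {"tx": 0, "ty": 0, "tz": 0, "wx": 0, "wy": 0, "wz": 0},
    {"tx": 0, "ty": 0, "tz": 0, "wx": 0, "wy": 0, "wz": 0},
    {"tx": 0, "ty": 0, "tz": 0, "wx": 0, "wy": 0, "wz": 0},
    {"tx": 0, "ty": 0, "tz": 0, "wx": 0, "wy": 0, "wz": 0},
    {"tx": 0, "ty": 0, "tz": 0, "wx": 0, "wy": 0, "wz": 0},
    {"tx": 0, "ty": 0, "tz": 0, "wx": 0, "wy": 0, "wz": 0},
    {"tx": 0, "ty": 0, "tz": 0, "wx": 0, "wy": 0, "wz": 0},
    {"tx": 0, "ty": 0, "tz": 0, "wx": 0, "wy": 0, "wz": 0},
  ],
  gripper=0.5,
  force=45,
)

```text
time_s: 6.6
ee_pos: [512.0, -287.7, 7.6]
ee_rot: [-180.0, 0.0, -6.5]
force: [-0.1, -0.3, 0.2]
gripper_width: 5.2
gripper_force: 0.0
```

The width reads 5.2 mm with no grip force, so the grasp missed. I'll look.

Run:
```python
from h import *
f=fr('wrist'); g=fr('side')
o=np.zeros((600,800,3),np.uint8); o[:250,:400]=cv2.resize(f['color'],(400,250))
o[:250,400:]=cv2.resize(f['color'][60:310,200:460],(400,250))
o[260:590,:440]=cv2.resize(g['color'][240:339,310:442],(440,330),interpolation=2)
c=fr('scene'); o[260:590,450:790]=cv2.resize(c['color'][240:320,255:337],(340,330),interpolation=2)
cv2.imwrite('pics/w3.png',o[:,:,::-1]); print(env.state()['ee_pos'],env.state()['gripper_width'])
```

```text
[ 512.06428895 -287.65813588    7.57311279] 4.7698515013373015
```

View pics/w3.png

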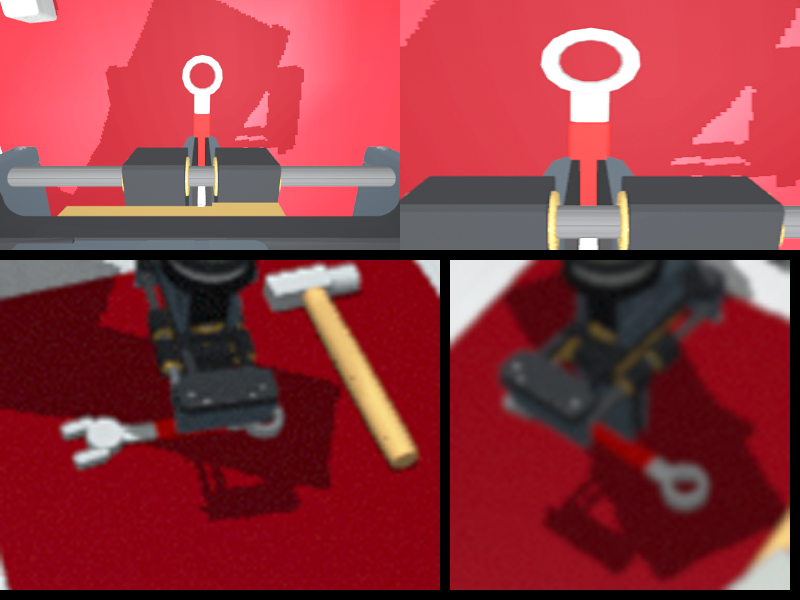

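The wrist view shows the sleeve running under the closed fingers, so the tips were above it. I'll open and feel downward gently.

Emit:
move_arm(
  plan=[
    {"tx": 0, "ty": 0, "tz": 0, "wx": 0, "wy": 0, "wz": 0},
    {"tx": 0, "ty": 0, "tz": 0, "wx": 0, "wy": 0, "wz": 0},
    {"tx": 0, "ty": 0, "tz": 0, "wx": 0, "wy": 0, "wz": 0},
    {"tx": 0, "ty": 0, "tz": 0, "wx": 0, "wy": 0, "wz": 0},
    {"tx": 0, "ty": 0, "tz": 0, "wx": 0, "wy": 0, "wz": 0},
    {"tx": 0, "ty": 0, "tz": 0.1, "wx": 0, "wy": 0, "wz": 0},
    {"tx": 0, "ty": 0, "tz": 0.1, "wx": 0, "wy": 0, "wz": 0},
    {"tx": 0, "ty": 0, "tz": 0, "wx": 0, "wy": 0, "wz": 0},
    {"tx": 0, "ty": 0, "tz": 0, "wx": 0, "wy": 0, "wz": 0},
  ],
  gripper=5,
)

```text
time_s: 7.5
ee_pos: [512.0, -287.6, 5.5]
ee_rot: [-180.0, 0.0, -6.5]
force: [-1.0, -0.8, 0.4]
gripper_width: 50.6
gripper_force: 0.0
```

Emit:
move_arm(
  plan=[
    {"tx": 0, "ty": 0, "tz": 0.1, "wx": 0, "wy": 0, "wz": 0},
    {"tx": 0, "ty": 0, "tz": 0, "wx": 0, "wy": 0, "wz": 0},
    {"tx": 0, "ty": 0, "tz": 0, "wx": 0, "wy": 0, "wz": 0},
  ],
)

```text
time_s: 7.75
ee_pos: [512.0, -287.6, 4.6]
ee_rot: [-180.0, 0.0, -6.5]
force: [0.1, -0.1, 0.2]
gripper_width: 49.9
gripper_force: 0.0
```

Emit:
move_arm(
  plan=[
    {"tx": 0, "ty": 0, "tz": 0.15, "wx": 0, "wy": 0, "wz": 0},
    {"tx": 0, "ty": 0, "tz": 0, "wx": 0, "wy": 0, "wz": 0},
    {"tx": 0, "ty": 0, "tz": 0, "wx": 0, "wy": 0, "wz": 0},
  ],
)

```text
time_s: 8.0
ee_pos: [512.0, -287.6, 3.0]
ee_rot: [-180.0, 0.0, -6.5]
force: [0.6, -0.3, 0.2]
gripper_width: 50.4
gripper_force: 0.0
```

Emit:
move_arm(
  plan=[
    {"tx": 0, "ty": 0, "tz": 0.15, "wx": 0, "wy": 0, "wz": 0},
    {"tx": 0, "ty": 0, "tz": 0, "wx": 0, "wy": 0, "wz": 0},
    {"tx": 0, "ty": 0, "tz": 0, "wx": 0, "wy": 0, "wz": 0},
  ],
)

```text
time_s: 8.25
ee_pos: [512.0, -287.6, 1.5]
ee_rot: [-180.0, 0.0, -6.5]
force: [-0.3, -0.0, 1.4]
gripper_width: 49.9
gripper_force: 0.0
```

Emit:
move_arm(
  plan=[
    {"tx": 0, "ty": 0, "tz": 0.2, "wx": 0, "wy": 0, "wz": 0},
    {"tx": 0, "ty": 0, "tz": 0, "wx": 0, "wy": 0, "wz": 0},
    {"tx": 0, "ty": 0, "tz": 0, "wx": 0, "wy": 0, "wz": 0},
  ],
)

```text
time_s: 8.5
ee_pos: [511.9, -287.6, -0.6]
ee_rot: [-180.0, 0.0, -6.5]
force: [0.1, 0.0, -0.3]
gripper_width: 50.2
gripper_force: 0.0
```

Emit:
move_arm(
  plan=[
    {"tx": 0, "ty": 0, "tz": 0.2, "wx": 0, "wy": 0, "wz": 0},
    {"tx": 0, "ty": 0, "tz": 0, "wx": 0, "wy": 0, "wz": 0},
    {"tx": 0, "ty": 0, "tz": 0, "wx": 0, "wy": 0, "wz": 0},
  ],
)

```text
time_s: 8.75
ee_pos: [511.9, -287.6, -2.5]
ee_rot: [-180.0, 0.0, -6.5]
force: [-0.2, -0.5, -0.2]
gripper_width: 50.4
gripper_force: 0.0
```

Emit:
move_arm(
  plan=[
    {"tx": 0, "ty": 0, "tz": 0.15, "wx": 0, "wy": 0, "wz": 0},
    {"tx": 0, "ty": 0, "tz": 0, "wx": 0, "wy": 0, "wz": 0},
    {"tx": 0, "ty": 0, "tz": 0, "wx": 0, "wy": 0, "wz": 0},
  ],
)

```text
time_s: 9.0
ee_pos: [512.0, -287.6, -4.0]
ee_rot: [-180.0, 0.0, -6.5]
force: [-0.0, 0.6, -0.5]
gripper_width: 50.3
gripper_force: 0.0
```

Emit:
move_arm(
  plan=[
    {"tx": 0, "ty": 0, "tz": 0.15, "wx": 0, "wy": 0, "wz": 0},
    {"tx": 0, "ty": 0, "tz": 0, "wx": 0, "wy": 0, "wz": 0},
    {"tx": 0, "ty": 0, "tz": 0, "wx": 0, "wy": 0, "wz": 0},
  ],
)

```text
time_s: 9.25
ee_pos: [512.0, -287.6, -5.5]
ee_rot: [-180.0, 0.0, -6.5]
force: [-0.4, 0.6, -0.6]
gripper_width: 49.9
gripper_force: 0.0
```

Emit:
move_arm(
  plan=[
    {"tx": 0, "ty": 0, "tz": 0.2, "wx": 0, "wy": 0, "wz": 0},
    {"tx": 0, "ty": 0, "tz": 0, "wx": 0, "wy": 0, "wz": 0},
    {"tx": 0, "ty": 0, "tz": 0, "wx": 0, "wy": 0, "wz": 0},
  ],
)

```text
time_s: 9.5
ee_pos: [512.0, -287.6, -7.5]
ee_rot: [-180.0, 0.0, -6.5]
force: [-1.1, 0.4, 0.7]
gripper_width: 50.3
gripper_force: 0.0
```

Emit:
move_arm(
  plan=[
    {"tx": 0, "ty": 0, "tz": 0.2, "wx": 0, "wy": 0, "wz": 0},
    {"tx": 0, "ty": 0, "tz": 0, "wx": 0, "wy": 0, "wz": 0},
    {"tx": 0, "ty": 0, "tz": 0, "wx": 0, "wy": 0, "wz": 0},
  ],
)

```text
time_s: 9.75
ee_pos: [511.9, -287.6, -9.5]
ee_rot: [-180.0, 0.0, -6.5]
force: [-0.0, -0.5, 0.1]
gripper_width: 49.7
gripper_force: 0.0
```

Emit:
move_arm(
  plan=[
    {"tx": 0, "ty": 0, "tz": 0.2, "wx": 0, "wy": 0, "wz": 0},
    {"tx": 0, "ty": 0, "tz": 0, "wx": 0, "wy": 0, "wz": 0},
    {"tx": 0, "ty": 0, "tz": 0, "wx": 0, "wy": 0, "wz": 0},
  ],
)

```text
time_s: 10.0
ee_pos: [512.0, -287.6, -11.5]
ee_rot: [-180.0, 0.0, -6.5]
force: [-0.3, -0.1, -0.1]
gripper_width: 50.1
gripper_force: 0.0
```

Emit:
move_arm(
  plan=[
    {"tx": 0, "ty": 0, "tz": 0.15, "wx": 0, "wy": 0, "wz": 0},
    {"tx": 0, "ty": 0, "tz": 0, "wx": 0, "wy": 0, "wz": 0},
    {"tx": 0, "ty": 0, "tz": 0, "wx": 0, "wy": 0, "wz": 0},
  ],
)

```text
time_s: 10.25
ee_pos: [512.0, -287.6, -13.0]
ee_rot: [-180.0, 0.0, -6.5]
force: [0.0, -0.2, 0.2]
gripper_width: 50.1
gripper_force: 0.0
```

Emit:
move_arm(
  plan=[
    {"tx": 0, "ty": 0, "tz": 0.1, "wx": 0, "wy": 0, "wz": 0},
    {"tx": 0, "ty": 0, "tz": 0, "wx": 0, "wy": 0, "wz": 0},
    {"tx": 0, "ty": 0, "tz": 0, "wx": 0, "wy": 0, "wz": 0},
  ],
)

```text
time_s: 10.5
ee_pos: [512.0, -287.6, -13.9]
ee_rot: [-180.0, 0.0, -6.5]
force: [0.7, -0.6, -0.5]
gripper_width: 50.2
gripper_force: 0.0
```

Emit:
move_arm(
  plan=[
    {"tx": 0, "ty": 0, "tz": 0.1, "wx": 0, "wy": 0, "wz": 0},
    {"tx": 0, "ty": 0, "tz": 0, "wx": 0, "wy": 0, "wz": 0},
    {"tx": 0, "ty": 0, "tz": 0, "wx": 0, "wy": 0, "wz": 0},
  ],
)

```text
time_s: 10.75
ee_pos: [512.0, -287.6, -14.9]
ee_rot: [-180.0, 0.0, -6.5]
force: [0.6, -0.6, 0.1]
gripper_width: 50.0
gripper_force: 0.0
```

Run:
```python
from h import *
f=fr('wrist'); g=fr('side'); p,r,s=pose()
o=np.zeros((600,800,3),np.uint8); o[:250,:400]=cv2.resize(f['color'],(400,250))
o[260:590,:440]=cv2.resize(g['color'][240:339,310:442],(440,330),interpolation=2)
c=fr('scene'); o[260:590,450:790]=cv2.resize(c['color'][240:320,255:337],(340,330),interpolation=2)
y=r.apply([0,1,0])
cam=-f['view'][:3,:3].T@f['view'][:3,3]; print('cam',cam,'rel',r.inv().apply(cam-p))
cv2.imwrite('pics/w4.png',o[:,:,::-1]); print(s['time_s'],p,s['force'])
```

```text
cam [ 582.35195888 -294.82942146  183.4618722 ] rel [  70.64990712   -0.8999924  -198.35216125]
10.85 [ 512.06233825 -287.65144524  -14.89045353] [-0.19346333  0.64133922 -0.27058775]
```

View pics/w4.png

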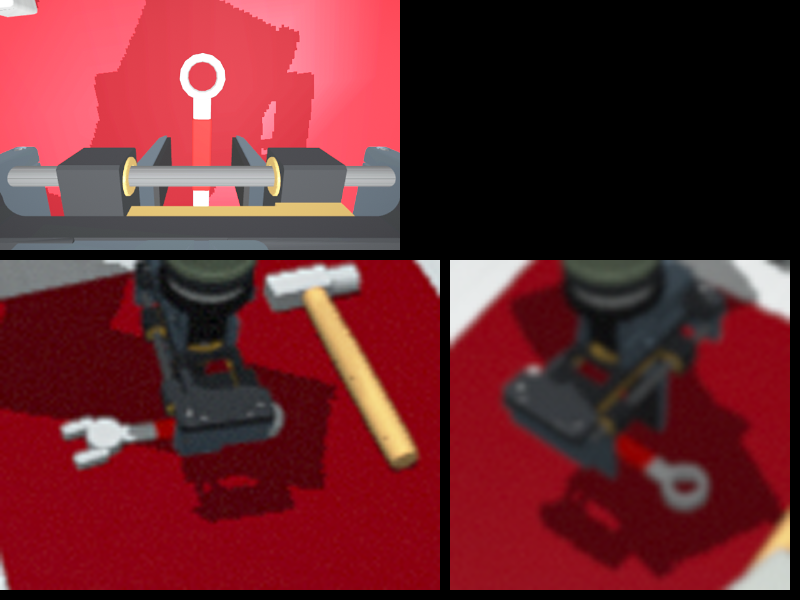

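The wrist view shows the finger ends still above the sleeve. Comparing the tip spacing at the two openings puts the tips about 168 mm below the camera, not 198, so they are about 15 mm above the bench. I'll go further down by feel.

Emit:
move_arm(
  plan=[
    {"tx": 0, "ty": 0, "tz": 0.3, "wx": 0, "wy": 0, "wz": 0},
    {"tx": 0, "ty": 0, "tz": 0.3, "wx": 0, "wy": 0, "wz": 0},
    {"tx": 0, "ty": 0, "tz": 0, "wx": 0, "wy": 0, "wz": 0},
    {"tx": 0, "ty": 0, "tz": 0, "wx": 0, "wy": 0, "wz": 0},
  ],
)

```text
time_s: 11.23
ee_pos: [511.8, -287.5, -21.3]
ee_rot: [-180.0, 0.0, -6.5]
force: [-0.2, 0.4, 0.3]
gripper_width: 50.0
gripper_force: 0.0
```

Emit:
move_arm(
  plan=[
    {"tx": 0, "ty": 0, "tz": 0.15, "wx": 0, "wy": 0, "wz": 0},
    {"tx": 0, "ty": 0, "tz": 0, "wx": 0, "wy": 0, "wz": 0},
    {"tx": 0, "ty": 0, "tz": 0, "wx": 0, "wy": 0, "wz": 0},
  ],
)

```text
time_s: 11.48
ee_pos: [512.0, -287.6, -22.4]
ee_rot: [-180.0, 0.0, -6.5]
force: [-1.0, 0.6, 0.1]
gripper_width: 50.2
gripper_force: 0.0
```

Emit:
move_arm(
  plan=[
    {"tx": 0, "ty": 0, "tz": 0.1, "wx": 0, "wy": 0, "wz": 0},
    {"tx": 0, "ty": 0, "tz": 0, "wx": 0, "wy": 0, "wz": 0},
    {"tx": 0, "ty": 0, "tz": 0, "wx": 0, "wy": 0, "wz": 0},
  ],
)

```text
time_s: 11.73
ee_pos: [512.0, -287.6, -23.4]
ee_rot: [-180.0, 0.0, -6.5]
force: [0.3, 1.1, -0.0]
gripper_width: 50.0
gripper_force: 0.0
```

Emit:
move_arm(
  plan=[
    {"tx": 0, "ty": 0, "tz": 0.1, "wx": 0, "wy": 0, "wz": 0},
    {"tx": 0, "ty": 0, "tz": 0, "wx": 0, "wy": 0, "wz": 0},
    {"tx": 0, "ty": 0, "tz": 0, "wx": 0, "wy": 0, "wz": 0},
  ],
)

```text
time_s: 11.98
ee_pos: [512.3, -287.8, -24.0]
ee_rot: [180.0, -0.0, -6.5]
force: [0.2, 0.6, 4.0]
gripper_width: 50.1
gripper_force: 1.7
```

Emit:
move_arm(
  plan=[
    {"tx": 0, "ty": 0, "tz": 0, "wx": 0, "wy": 0, "wz": 0},
    {"tx": 0, "ty": 0, "tz": 0, "wx": 0, "wy": 0, "wz": 0},
    {"tx": 0, "ty": 0, "tz": 0, "wx": 0, "wy": 0, "wz": 0},
    {"tx": 0, "ty": 0, "tz": 0, "wx": 0, "wy": 0, "wz": 0},
    {"tx": 0, "ty": 0, "tz": 0, "wx": 0, "wy": 0, "wz": 0},
    {"tx": 0, "ty": 0, "tz": 0, "wx": 0, "wy": 0, "wz": 0},
    {"tx": 0, "ty": 0, "tz": 0, "wx": 0, "wy": 0, "wz": 0},
  ],
  gripper=0.5,
  force=20,
)

```text
time_s: 12.57
ee_pos: [512.5, -287.8, -24.0]
ee_rot: [180.0, -0.1, -6.5]
force: [-0.4, 0.9, 4.8]
gripper_width: 16.1
gripper_force: 22.9
```

Contact came at a reading of -24, so the real finger tips are 28 mm short of the reported TCP. The spanner is gripped at 16.1 mm. I'll firm the grip, lift, and work out the route to a view pose below the stud.

Emit:
move_arm(
  plan=[
    {"tx": 0, "ty": 0, "tz": 0, "wx": 0, "wy": 0, "wz": 0},
    {"tx": 0, "ty": 0, "tz": 0, "wx": 0, "wy": 0, "wz": 0},
    {"tx": 0, "ty": 0, "tz": -0.5, "wx": 0, "wy": 0, "wz": 0},
    {"tx": 0, "ty": 0, "tz": -1.5, "wx": 0, "wy": 0, "wz": 0},
    {"tx": 0, "ty": 0, "tz": -3, "wx": 0, "wy": 0, "wz": 0},
    {"tx": 0, "ty": 0, "tz": -4, "wx": 0, "wy": 0, "wz": 0},
    {"tx": 0, "ty": 0, "tz": -4, "wx": 0, "wy": 0, "wz": 0},
    {"tx": 0, "ty": 0, "tz": -4, "wx": 0, "wy": 0, "wz": 0},
    {"tx": 0, "ty": 0, "tz": -4, "wx": 0, "wy": 0, "wz": 0},
    {"tx": 0, "ty": 0, "tz": -4, "wx": 0, "wy": 0, "wz": 0},
    {"tx": 0, "ty": 0, "tz": -4, "wx": 0, "wy": 0, "wz": 0},
    {"tx": 0, "ty": 0, "tz": -2, "wx": 0, "wy": 0, "wz": 0},
  ],
  force=50,
)

```text
time_s: 13.57
ee_pos: [512.9, -288.3, 290.5]
ee_rot: [179.9, -0.3, -6.6]
force: [0.8, 0.1, -1.0]
gripper_width: 15.4
gripper_force: 50.0
```

```bash
cat >> h.py <<'E'
RING=np.array([65.,0,-34.])
def goal(stud,yaw,xp,yp,zp,ring=RING):  # ring centre at plate coords relative to plate origin -> TCP reading pose
    o,M=plate(*stud,yaw); Rt=np.c_[M[:,0],-M[:,1],-M[:,2]]
    return o+M@[xp,yp,zp]-Rt@ring, R.from_matrix(Rt)
E
python3 - <<'E'
from h import *
p,r,s=pose(); print(s['time_s'],p,s['gripper_width'],s['force'])
t,q=goal((656.2,180,229.8),10.7,-35,0,66); print('goal',t,q.as_euler('xyz',degrees=True))
print('tool shift first (cm)',r.inv().apply(t-p)/10,'rotvec',(r.inv()*q).as_rotvec())
f=fr('wrist'); g=cv2.cvtColor(f['color'],cv2.COLOR_RGB2GRAY)
np.save('w5.npy',f,allow_pickle=True)
E
```

```text
13.5667 [ 512.88199362 -288.27875435  290.45720102] 15.401725658781945 [ 0.81552659  0.05101723 -0.99925738]
goal [555.38143087 160.9501336  207.51281292] [180.  -30.   10.7]
tool shift first (cm) [ -0.95032866 -45.13590677   8.17144233] rotvec [ 0.08217726  0.51423983 -0.2931724 ]
```

Emit:
move_arm(
  plan=[
    {"tx": -0.08, "ty": -3.76, "tz": 0, "wx": 0, "wy": 0, "wz": 0},
    {"tx": -0.08, "ty": -3.76, "tz": 0, "wx": 0, "wy": 0, "wz": 0},
    {"tx": -0.08, "ty": -3.76, "tz": 0, "wx": 0, "wy": 0, "wz": 0},
    {"tx": -0.08, "ty": -3.76, "tz": 0, "wx": 0, "wy": 0, "wz": 0},
    {"tx": -0.08, "ty": -3.76, "tz": 0, "wx": 0, "wy": 0, "wz": 0},
    {"tx": -0.08, "ty": -3.76, "tz": 0, "wx": 0, "wy": 0, "wz": 0},
    {"tx": -0.08, "ty": -3.76, "tz": 0, "wx": 0, "wy": 0, "wz": 0},
    {"tx": -0.08, "ty": -3.76, "tz": 0, "wx": 0, "wy": 0, "wz": 0},
    {"tx": -0.08, "ty": -3.76, "tz": 0, "wx": 0, "wy": 0, "wz": 0},
    {"tx": -0.08, "ty": -3.76, "tz": 0, "wx": 0, "wy": 0, "wz": 0},
    {"tx": -0.08, "ty": -3.76, "tz": 0, "wx": 0, "wy": 0, "wz": 0},
    {"tx": -0.08, "ty": -3.76, "tz": 0, "wx": 0, "wy": 0, "wz": 0},
  ],
)

```text
time_s: 14.62
ee_pos: [552.8, 163.2, 283.5]
ee_rot: [179.9, 0.2, -6.5]
force: [-0.3, -0.1, -2.5]
gripper_width: 15.9
gripper_force: 50.0
```

Emit:
move_arm(
  plan=[
    {"tx": 0, "ty": 0, "tz": 0, "wx": 0.0137, "wy": 0.0857, "wz": -0.0489},
    {"tx": 0, "ty": 0, "tz": 0, "wx": 0.0137, "wy": 0.0857, "wz": -0.0489},
    {"tx": 0, "ty": 0, "tz": 0, "wx": 0.0137, "wy": 0.0857, "wz": -0.0489},
    {"tx": 0, "ty": 0, "tz": 0, "wx": 0.0137, "wy": 0.0857, "wz": -0.0489},
    {"tx": 0, "ty": 0, "tz": 0, "wx": 0.0137, "wy": 0.0857, "wz": -0.0489},
    {"tx": 0, "ty": 0, "tz": 0, "wx": 0.0137, "wy": 0.0857, "wz": -0.0489},
    {"tx": 0, "ty": 0, "tz": 0, "wx": 0, "wy": 0, "wz": 0},
    {"tx": 0, "ty": 0, "tz": 0, "wx": 0, "wy": 0, "wz": 0},
  ],
)

```text
time_s: 15.28
ee_pos: [551.7, 160.9, 283.2]
ee_rot: [-179.7, -29.4, 10.5]
force: [1.1, 0.1, -1.9]
gripper_width: 15.6
gripper_force: 50.0
```

Emit:
move_arm(
  plan=[
    {"tx": -1.3, "ty": 0, "tz": 2.3, "wx": 0, "wy": 0, "wz": 0},
    {"tx": -1.3, "ty": 0, "tz": 2.3, "wx": 0, "wy": 0, "wz": 0},
    {"tx": -1.4, "ty": 0, "tz": 2.4, "wx": 0, "wy": 0, "wz": 0},
    {"tx": 0, "ty": 0, "tz": 0, "wx": 0, "wy": 0, "wz": 0},
    {"tx": 0, "ty": 0, "tz": 0, "wx": 0, "wy": 0, "wz": 0},
    {"tx": 0, "ty": 0, "tz": 0, "wx": 0, "wy": 0, "wz": 0},
  ],
)

```text
time_s: 15.78
ee_pos: [556.3, 162.7, 207.1]
ee_rot: [-179.7, -29.9, 10.5]
force: [0.5, -0.3, -1.6]
gripper_width: 15.8
gripper_force: 50.0
```

Run:
```python
from h import *
p,r,s=pose(); print(s['time_s'],p,s['ee_rot'],s['gripper_width'],s['qpos'].round(1))
f=fr('wrist'); f['p']=p; f['r']=r.as_matrix(); np.save('w6.npy',f,allow_pickle=True)
o,M=plate(656.2,180,229.8,10.7)
print('plate corners px',proj(f,o+np.array([[30,37,0],[30,-37,0],[-30,-37,0],[-30,37,0],[0,0,22.5]])@M.T).round(0))
print('ring px',proj(f,p+r.apply(RING)))
im=cv2.resize(f['color'][0:300,120:520],(800,600),interpolation=cv2.INTER_CUBIC)
cv2.imwrite('pics/w6.png',im[:,:,::-1])
```

```text
15.7833 [556.26137479 162.68404362 207.11009018] [-179.68544801  -29.89944694   10.53758758] 15.810392528759053 [ 17.    3.6 112.9  -5.2  33.9  99.9]
plate corners px [[263.   7.]
 [388.   6.]
 [383. 111.]
 [267. 111.]
 [325.  55.]]
ring px [[323.37516758 121.45115513]]
```

View pics/w6.png

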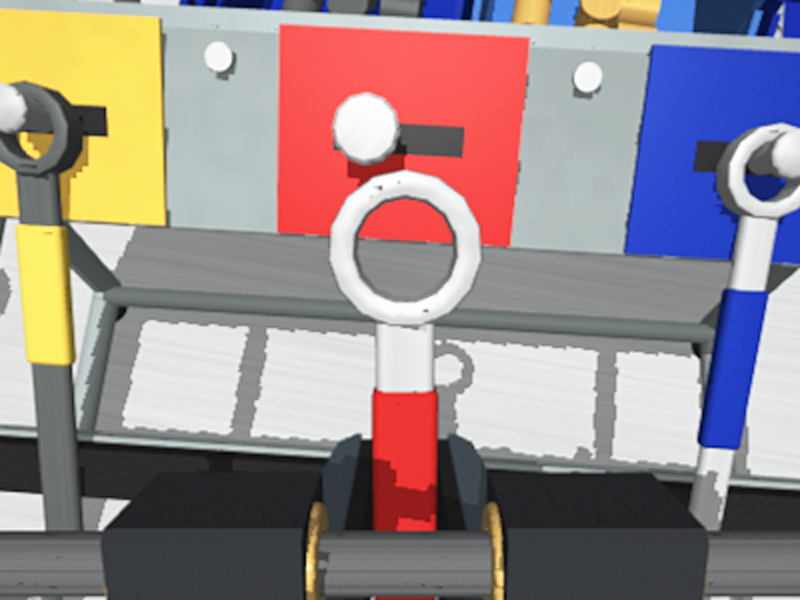

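The view is clear. In full-frame pixels:
- The red plate corners are at (260,12.5), (384.5,19), (375.5,123) and (259,116).
- The stud head is at (303,64), left in its slot.
- The ring centre is at (322.5,124).

I'll fit the plate, stud and ring.

Run:
```python
from h import *
f=np.load('w6.npy',allow_pickle=True).item(); p,r=f['p'],R.from_matrix(f['r'])
cr=np.array([(280,25),(529,38),(511,246),(278,232),(162,15),(165,225),(652,45),(626,254)])/2+[120,0]
K=np.array([[30,37,0],[30,-37,0],[-30,-37,0],[-30,37,0],[30,73,0],[-30,73,0],[30,-73,0],[-30,-73,0]])
def res(a):
    o,M=plate(*a); return (proj(f,o+K@M.T)-cr).ravel()
for n in (4,5):
    a=least_squares(res,[656,180,230,10.7,30][:n]).x; print(a.round(2),np.abs(res(a)).max().round(2),np.sqrt(np.mean(res(a)**2)).round(2))
    o,M=plate(*a)
    ys=least_squares(lambda y:(proj(f,o+M@[y[1],y[0],22.5])-[303,64]).ravel(),[0,0]).x; print('stud y,x',ys)
    # ring: rim of bottom? top-face outer circle bbox centre
    # segment ring by low saturation / grey colour near
    th=np.linspace(0,6.28,60)
    bb=np.array([330,171,481,326])/2+np.array([120,0,120,0])
    def rr(c):
        P=p+r.apply(np.c_[c[0]+17.5*np.cos(th),c[1]+17.5*np.sin(th),c[2]+0*th]); u=proj(f,P); return np.r_[u.min(0),u.max(0)]-bb
    c=least_squares(rr,[65,0,-40]); print('ring tool',c.x.round(2),c.fun.round(2))
    c2=least_squares(lambda q:rr([q[0],q[1],-40]),[65,0]); print('ring z fixed',c2.x.round(2),c2.fun.round(2))
    # current ring wrt plate, spanner yaw in tool from shank
    rc=M.T@(p+r.apply([c2.x[0],c2.x[1],-34])-o); print('ring in plate',rc.round(2))
    x=M.T@r.as_matrix(); print(np.round(x,3))
```

```text
[650.22 182.43 228.85   6.54] 1.11 0.51
stud y,x [8.08112472e+00 2.46356297e-03]
ring tool [ 63.23  -0.28 -33.41] [-0.07  0.07  0.07 -0.07]
ring z fixed [63.43 -0.3 ] [-1.64 -1.39  1.64  1.66]
ring in plate [-30.26  -6.16  62.91]
[[ 0.998  0.06  -0.003]
 [ 0.06  -0.997  0.04 ]
 [-0.001 -0.04  -0.999]]
[650.19 182.42 229.05   6.55  28.71] 1.24 0.45
stud y,x [ 8.0741288  -0.59783899]
ring tool [ 63.23  -0.28 -33.41] [-0.07  0.07  0.07 -0.07]
ring z fixed [63.43 -0.3 ] [-1.64 -1.39  1.64  1.66]
ring in plate [-31.74  -6.13  62.03]
[[ 0.998  0.061  0.019]
 [ 0.06  -0.997  0.04 ]
 [ 0.022 -0.039 -0.999]]
```

```bash
cat >> h.py <<'E'
PL=(650.22,182.43,228.85); YAW=6.54; RING=np.array([63.3,-0.3,-34.])
def togo(xp,yp,zp):
    p,r,s=pose(); t,q=goal(PL,YAW,xp,yp,zp,RING)
    o,M=plate(*PL,YAW); print('ring now in plate',(M.T@(p+r.apply(RING)-o)).round(2),'t',s['time_s'],'F plate',(M.T@s['force']).round(1),'w',s['gripper_width'].round(1))
    print('rotvec',(r.inv()*q).as_rotvec().round(4),'shift after turn cm',(q.inv().apply(t-p)/10).round(3))
E
python3 -c "
from h import *
togo(0,8.08,46)"
```

```text
Traceback (most recent call last):
  File "h.py", line 28, in togo
    o,M=plate(*PL,YAW); print('ring now in plate',(M.T@(p+r.apply(RING)-o)).round(2),'t',s['time_s'],'F plate',(M.T@s['force']).round(1),'w',s['gripper_width'].round(1))
                                                                                                                                             ^^^^^^^^^^^^^^^^^^^^^^^^
AttributeError: 'float' object has no attribute 'round'
```

```bash
sed -i "s/s\['gripper_width'\].round(1)/round(s['gripper_width'],1)/" h.py; python3 -c "
from h import *
togo(0,8.08,46)"
```

```text
ring now in plate [-30.07  -6.16  63.51] t 15.8333 F plate [-0.7 -0.2 -1.9] w 15.5
rotvec [-0.0405  0.0007  0.0605] shift after turn cm [ 3.    -1.669  1.749]
```

Emit:
move_arm(
  plan=[
    {"tx": 0, "ty": 0, "tz": 0, "wx": -0.02, "wy": 0, "wz": 0.03},
    {"tx": 0, "ty": 0, "tz": 0, "wx": -0.02, "wy": 0, "wz": 0.03},
    {"tx": 1.5, "ty": -0.83, "tz": 0, "wx": 0, "wy": 0, "wz": 0},
    {"tx": 1.5, "ty": -0.84, "tz": 0, "wx": 0, "wy": 0, "wz": 0},
    {"tx": 0, "ty": 0, "tz": 1, "wx": 0, "wy": 0, "wz": 0},
    {"tx": 0, "ty": 0, "tz": 0.75, "wx": 0, "wy": 0, "wz": 0},
    {"tx": 0, "ty": 0, "tz": 0, "wx": 0, "wy": 0, "wz": 0},
    {"tx": 0, "ty": 0, "tz": 0, "wx": 0, "wy": 0, "wz": 0},
    {"tx": 0, "ty": 0, "tz": 0, "wx": 0, "wy": 0, "wz": 0},
  ],
)

```text
time_s: 16.58
ee_pos: [585.8, 181.9, 204.0]
ee_rot: [179.9, -29.6, 6.6]
force: [-1.2, 0.5, -1.9]
gripper_width: 15.2
gripper_force: 50.0
```

Run:
```python
from h import *
togo(0,8.08,36)
p,r,s=pose(); f=fr('wrist'); f['p']=p; f['r']=r.as_matrix(); np.save('w7.npy',f,allow_pickle=True)
o,M=plate(*PL,YAW)
print('head',proj(f,o+M@[0,8.08,22.5]),'ring c',proj(f,p+r.apply(RING+[0,0,-6])),proj(f,p+r.apply(RING+[0,0,6])))
im=cv2.resize(f['color'][50:200,220:420],(800,600),interpolation=cv2.INTER_CUBIC)
cv2.imwrite('pics/w7.png',im[:,:,::-1])
```

```text
ring now in plate [-4.43  7.23 44.12] t 16.5833 F plate [-1.9  0.6 -1.1] w 15.2
rotvec [0.0007 0.0063 0.0009] shift after turn cm [ 0.464 -0.093  0.852]
head [[320.96665173 114.17433517]] ring c [[322.81987821 125.6803002 ]] [[322.72910955 124.50736043]]
```

View pics/w7.png

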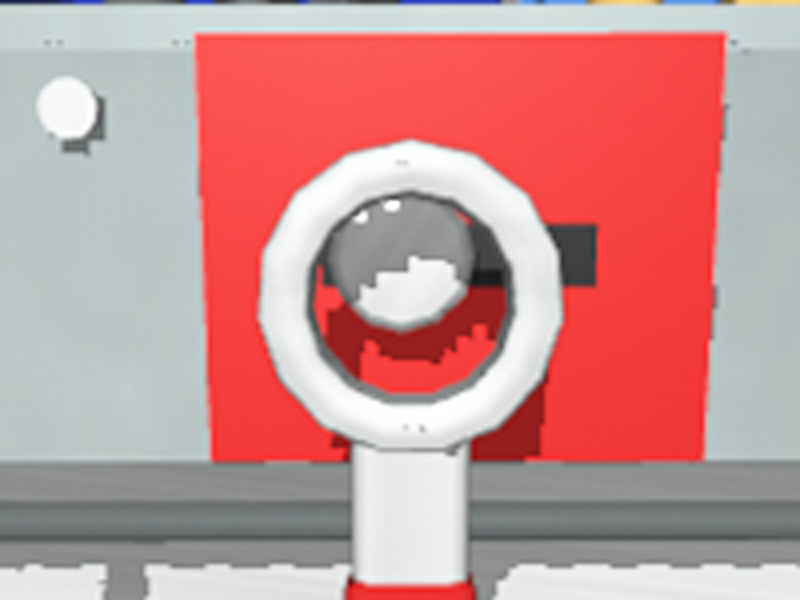

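The head shows at px (320.3,115) through the ring, and the ring centre is at (322.5,124.2). Both are within a pixel of the model. I'll approach to a small gap above the head.

Emit:
move_arm(
  plan=[
    {"tx": 0, "ty": 0, "tz": 0, "wx": 0, "wy": 0, "wz": 0},
    {"tx": 0, "ty": 0, "tz": 0, "wx": 0, "wy": 0, "wz": 0},
    {"tx": 0, "ty": 0, "tz": 0, "wx": 0, "wy": 0, "wz": 0},
  ],
)

```text
time_s: 16.88
ee_pos: [586.3, 182.5, 204.9]
ee_rot: [180.0, -29.7, 6.6]
force: [0.9, 0.6, -2.5]
gripper_width: 15.6
gripper_force: 50.0
```

```bash
python3 -c "
from h import *
togo(-0.8,8.35,34)"
```

```text
ring now in plate [-3.45  7.73 44.72] t 16.8833 F plate [-0.5  0.5 -2.7] w 15.6
rotvec [0.0001 0.0046 0.0011] shift after turn cm [ 0.281 -0.07   1.101]
```

Emit:
move_arm(
  plan=[
    {"tx": 0.28, "ty": -0.07, "tz": 0, "wx": 0, "wy": 0.004, "wz": 0.001},
    {"tx": 0, "ty": 0, "tz": 0.6, "wx": 0, "wy": 0, "wz": 0},
    {"tx": 0, "ty": 0, "tz": 0.5, "wx": 0, "wy": 0, "wz": 0},
    {"tx": 0, "ty": 0, "tz": 0, "wx": 0, "wy": 0, "wz": 0},
    {"tx": 0, "ty": 0, "tz": 0, "wx": 0, "wy": 0, "wz": 0},
    {"tx": 0, "ty": 0, "tz": 0, "wx": 0, "wy": 0, "wz": 0},
    {"tx": 0, "ty": 0, "tz": 0, "wx": 0, "wy": 0, "wz": 0},
    {"tx": 0, "ty": 0, "tz": 0, "wx": 0, "wy": 0, "wz": 0},
  ],
)

```text
time_s: 17.55
ee_pos: [594.3, 184.2, 196.7]
ee_rot: [180.0, -30.0, 6.6]
force: [-0.1, -0.1, -2.7]
gripper_width: 15.4
gripper_force: 50.0
```

Run:
```python
from h import *
togo(-0.8,8.35,6)
p,r,s=pose(); f=fr('wrist'); o,M=plate(*PL,YAW)
print('pred head',proj(f,o+M@[0,8.08,22.5]),'ring',proj(f,p+r.apply(RING+[0,0,-6])))
h=cv2.cvtColor(f['color'],cv2.COLOR_RGB2HSV); b=h[70:175,260:390]
# ring+head are unsaturated; red around: ring blob and head blob
m=((b[...,1]<70)).astype(np.uint8); n,l,st,c=cv2.connectedComponentsWithStats(m)
for k in range(1,n):
    if st[k,4]>60: print(st[k]+[260,70,0,0,0],(c[k]+[260,70]).round(1))
# red inside hole: per-side gaps along rows/cols through the head
for v in range(96,150,6): print(v,''.join('#' if x<70 else ('.' if x>150 else '+') for x in h[v,275:370,1]))
```

```text
ring now in plate [-0.69  8.46 33.82] t 17.55 F plate [-1.4 -0.1 -2.3] w 15.4
rotvec [0.0001 0.0006 0.0002] shift after turn cm [-0.009  0.009  2.785]
pred head [[323.47342753 122.55194776]] ring [[322.82801233 125.64525804]]
[ 260   70   12  105 1080] [264.7 125.4]
[ 285   85   89   90 4517] [324.4 127.2]
96 ....................+#####################################################+....................
102 ................+##################+.......................+###################................
108 .............###############+......+########################+......###############+............
114 ..........+##############++#######################################++###########################
120 ..........##############...####################################################################
126 .........+#############....+###################################################################
132 ..........+##############+.....+################################+.....###############..........
138 ............+###############+........+####################+........+###############+...........
144 ..............+###################...........................+###################..............
```

The ring is centred on the head to within about 0.5 mm. I'll lower it gently.

Emit:
move_arm(
  plan=[
    {"tx": 0, "ty": 0, "tz": 0.3, "wx": 0, "wy": 0, "wz": 0},
    {"tx": 0, "ty": 0, "tz": 0.2, "wx": 0, "wy": 0, "wz": 0},
    {"tx": 0, "ty": 0, "tz": 0.1, "wx": 0, "wy": 0, "wz": 0},
    {"tx": 0, "ty": 0, "tz": 0.1, "wx": 0, "wy": 0, "wz": 0},
    {"tx": 0, "ty": 0, "tz": 0, "wx": 0, "wy": 0, "wz": 0},
    {"tx": 0, "ty": 0, "tz": 0, "wx": 0, "wy": 0, "wz": 0},
  ],
)

```text
time_s: 18.1
ee_pos: [597.7, 184.6, 190.3]
ee_rot: [180.0, -29.9, 6.6]
force: [0.7, -0.4, -2.1]
gripper_width: 15.5
gripper_force: 50.0
```

Emit:
move_arm(
  plan=[
    {"tx": 0, "ty": 0, "tz": 0.15, "wx": 0, "wy": 0, "wz": 0},
    {"tx": 0, "ty": 0, "tz": 0.1, "wx": 0, "wy": 0, "wz": 0},
    {"tx": 0, "ty": 0, "tz": 0, "wx": 0, "wy": 0, "wz": 0},
    {"tx": 0, "ty": 0, "tz": 0, "wx": 0, "wy": 0, "wz": 0},
  ],
)

```text
time_s: 18.43
ee_pos: [598.9, 184.7, 188.2]
ee_rot: [180.0, -29.9, 6.6]
force: [0.0, 0.0, -2.3]
gripper_width: 15.3
gripper_force: 50.0
```

```bash
python3 -c "
from h import *
togo(-0.8,8.35,6)"
```

```text
ring now in plate [-0.92  8.44 24.12] t 18.4333 F plate [-1.1  0.  -2. ] w 15.3
rotvec [0.0002 0.001  0.0003] shift after turn cm [0.015 0.006 1.818]
```

The ring is over the head with no contact force. I'll continue to the plate.

Emit:
move_arm(
  plan=[
    {"tx": 0, "ty": 0, "tz": 0.3, "wx": 0, "wy": 0, "wz": 0},
    {"tx": 0, "ty": 0, "tz": 0.3, "wx": 0, "wy": 0, "wz": 0},
    {"tx": 0, "ty": 0, "tz": 0.3, "wx": 0, "wy": 0, "wz": 0},
    {"tx": 0, "ty": 0, "tz": 0.3, "wx": 0, "wy": 0, "wz": 0},
    {"tx": 0, "ty": 0, "tz": 0.2, "wx": 0, "wy": 0, "wz": 0},
    {"tx": 0, "ty": 0, "tz": 0, "wx": 0, "wy": 0, "wz": 0},
    {"tx": 0, "ty": 0, "tz": 0, "wx": 0, "wy": 0, "wz": 0},
  ],
)

```text
time_s: 19.02
ee_pos: [605.9, 185.5, 175.9]
ee_rot: [180.0, -29.9, 6.6]
force: [-0.1, 0.4, -2.3]
gripper_width: 15.5
gripper_force: 50.0
```

Emit:
move_arm(
  plan=[
    {"tx": 0, "ty": 0, "tz": 0.1, "wx": 0, "wy": 0, "wz": 0},
    {"tx": 0, "ty": 0, "tz": 0.1, "wx": 0, "wy": 0, "wz": 0},
    {"tx": 0, "ty": 0, "tz": 0, "wx": 0, "wy": 0, "wz": 0},
    {"tx": 0, "ty": 0, "tz": 0, "wx": 0, "wy": 0, "wz": 0},
  ],
)

```text
time_s: 19.35
ee_pos: [606.9, 185.6, 174.5]
ee_rot: [180.0, -30.0, 6.6]
force: [-0.4, 0.1, -2.4]
gripper_width: 15.6
gripper_force: 50.0
```

```bash
python3 -c "
from h import *
togo(-0.8,8.35,6)"
```

```text
ring now in plate [-0.84  8.45  8.23] t 19.35 F plate [-1.5  0.2 -1.9] w 15.6
rotvec [0.0001 0.0008 0.0002] shift after turn cm [0.007 0.008 0.228]
```

Emit:
move_arm(
  plan=[
    {"tx": 0, "ty": 0, "tz": 0.1, "wx": 0, "wy": 0, "wz": 0},
    {"tx": 0, "ty": 0, "tz": 0, "wx": 0, "wy": 0, "wz": 0},
    {"tx": 0, "ty": 0, "tz": 0, "wx": 0, "wy": 0, "wz": 0},
  ],
)

```text
time_s: 19.6
ee_pos: [607.4, 185.7, 173.6]
ee_rot: [180.0, -30.0, 6.6]
force: [-0.1, 0.5, -2.4]
gripper_width: 15.8
gripper_force: 50.0
```

Emit:
move_arm(
  plan=[
    {"tx": 0, "ty": 0, "tz": 0.1, "wx": 0, "wy": 0, "wz": 0},
    {"tx": 0, "ty": 0, "tz": 0, "wx": 0, "wy": 0, "wz": 0},
    {"tx": 0, "ty": 0, "tz": 0, "wx": 0, "wy": 0, "wz": 0},
  ],
)

```text
time_s: 19.85
ee_pos: [607.5, 185.7, 173.5]
ee_rot: [180.0, -30.0, 6.5]
force: [-5.6, 0.3, 4.4]
gripper_width: 15.5
gripper_force: 50.0
```

```bash
python3 -c "
from h import *
togo(-0.8,8.35,6)"
```

```text
ring now in plate [-0.79  8.46  7.12] t 19.85 F plate [-2.6  1.   6.6] w 15.5
rotvec [0.0001 0.0005 0.0001] shift after turn cm [0.001 0.01  0.115]
```

The ring touches the plate (8.5 N). I'll ease off and let it down the slope onto the neck.

Emit:
move_arm(
  plan=[
    {"tx": 0, "ty": 0, "tz": -0.05, "wx": 0, "wy": 0, "wz": 0},
    {"tx": -0.15, "ty": 0, "tz": 0, "wx": 0, "wy": 0, "wz": 0},
    {"tx": -0.15, "ty": 0, "tz": 0, "wx": 0, "wy": 0, "wz": 0},
    {"tx": -0.1, "ty": 0, "tz": 0, "wx": 0, "wy": 0, "wz": 0},
    {"tx": 0, "ty": 0, "tz": 0, "wx": 0, "wy": 0, "wz": 0},
    {"tx": 0, "ty": 0, "tz": 0, "wx": 0, "wy": 0, "wz": 0},
  ],
)

```text
time_s: 20.35
ee_pos: [604.7, 185.6, 171.9]
ee_rot: [-180.0, -30.0, 6.6]
force: [-1.3, -0.0, 3.7]
gripper_width: 15.8
gripper_force: 50.0
```

Emit:
move_arm(
  plan=[
    {"tx": -0.1, "ty": 0, "tz": 0, "wx": 0, "wy": 0, "wz": 0},
    {"tx": 0, "ty": 0, "tz": 0, "wx": 0, "wy": 0, "wz": 0},
    {"tx": 0, "ty": 0, "tz": 0, "wx": 0, "wy": 0, "wz": 0},
  ],
)

```text
time_s: 20.6
ee_pos: [603.9, 185.5, 171.5]
ee_rot: [-180.0, -30.1, 6.6]
force: [-1.2, -0.8, 4.5]
gripper_width: 15.5
gripper_force: 50.0
```

```bash
python3 -c "
from h import *
togo(-6.3,8.35,6.8)"
```

```text
ring now in plate [-4.94  8.62  7.21] t 20.6 F plate [ 1.1 -0.7  4.5] w 15.5
rotvec [-0.0003 -0.001   0.0002] shift after turn cm [-0.139  0.027  0.034]
```

Emit:
move_arm(
  plan=[
    {"tx": -0.1, "ty": 0, "tz": 0, "wx": 0, "wy": 0, "wz": 0},
    {"tx": 0, "ty": 0, "tz": 0, "wx": 0, "wy": 0, "wz": 0},
    {"tx": 0, "ty": 0, "tz": 0, "wx": 0, "wy": 0, "wz": 0},
  ],
)

```text
time_s: 20.85
ee_pos: [603.2, 185.4, 171.1]
ee_rot: [-180.0, -30.1, 6.6]
force: [-0.9, 0.4, 5.5]
gripper_width: 15.6
gripper_force: 50.0
```

Emit:
move_arm(
  plan=[
    {"tx": -0.05, "ty": 0, "tz": 0, "wx": 0, "wy": 0, "wz": 0},
    {"tx": 0, "ty": 0, "tz": 0, "wx": 0, "wy": 0, "wz": 0},
    {"tx": 0, "ty": 0, "tz": 0, "wx": 0, "wy": 0, "wz": 0},
  ],
)

```text
time_s: 21.1
ee_pos: [603.2, 185.4, 171.0]
ee_rot: [-180.0, -30.1, 6.6]
force: [1.5, -0.1, 6.2]
gripper_width: 15.3
gripper_force: 50.0
```

```bash
python3 -c "
from h import *
togo(-6.3,8.35,6.8)"
```

```text
ring now in plate [-5.89  8.64  7.26] t 21.1 F plate [ 4.4 -0.3  4.6] w 15.3
rotvec [-0.0005 -0.0021  0.0003] shift after turn cm [-0.049  0.029  0.033]
```

The ring rests on the neck: it stopped at x = -5.9 mm, with 4 N up the slope. I'll release and back out along the normal.

Emit:
move_arm(
  plan=[
    {"tx": 0, "ty": 0, "tz": 0, "wx": 0, "wy": 0, "wz": 0},
    {"tx": 0, "ty": 0, "tz": 0, "wx": 0, "wy": 0, "wz": 0},
    {"tx": 0, "ty": 0, "tz": 0, "wx": 0, "wy": 0, "wz": 0},
    {"tx": 0, "ty": 0, "tz": 0, "wx": 0, "wy": 0, "wz": 0},
    {"tx": 0, "ty": 0, "tz": 0, "wx": 0, "wy": 0, "wz": 0},
    {"tx": 0, "ty": 0, "tz": 0, "wx": 0, "wy": 0, "wz": 0},
    {"tx": 0, "ty": 0, "tz": 0, "wx": 0, "wy": 0, "wz": 0},
    {"tx": 0, "ty": 0, "tz": 0, "wx": 0, "wy": 0, "wz": 0},
  ],
  gripper=4.5,
)

```text
time_s: 21.77
ee_pos: [601.9, 185.1, 169.8]
ee_rot: [180.0, -29.9, 6.6]
force: [-0.5, -0.2, -0.4]
gripper_width: 45.1
gripper_force: 0.0
```

Emit:
move_arm(
  plan=[
    {"tx": 0, "ty": 0, "tz": -0.5, "wx": 0, "wy": 0, "wz": 0},
    {"tx": 0, "ty": 0, "tz": -1, "wx": 0, "wy": 0, "wz": 0},
    {"tx": 0, "ty": 0, "tz": -2, "wx": 0, "wy": 0, "wz": 0},
    {"tx": 0, "ty": 0, "tz": -3, "wx": 0, "wy": 0, "wz": 0},
    {"tx": 0, "ty": 0, "tz": -3, "wx": 0, "wy": 0, "wz": 0},
    {"tx": 0, "ty": 0, "tz": 0, "wx": 0, "wy": 0, "wz": 0},
    {"tx": 0, "ty": 0, "tz": 0, "wx": 0, "wy": 0, "wz": 0},
    {"tx": 0, "ty": 0, "tz": 0, "wx": 0, "wy": 0, "wz": 0},
    {"tx": 0, "ty": 0, "tz": 0, "wx": 0, "wy": 0, "wz": 0},
  ],
)

```text
time_s: 22.52
ee_pos: [554.4, 179.4, 251.1]
ee_rot: [180.0, -29.8, 6.6]
force: [0.2, -0.3, -0.0]
gripper_width: 45.0
gripper_force: 0.0
```

Run:
```python
from h import *
p,r,s=pose(); print(s['time_s'],p,s['force'],s['gripper_width'])
f=fr('wrist'); o,M=plate(*PL,YAW); np.save('w8.npy',f,allow_pickle=True)
print('pred ring top, stud head, sleeve ends, bottom of plate',proj(f,o+np.array([[-5.5,8.4,12],[0,8.4,22.5],[-38,8.4,10.5],[-103,8.4,10.5],[-30,8.4,0]])@M.T).round(1))
h=cv2.cvtColor(f['color'],cv2.COLOR_RGB2HSV)
def ch(q): hh,ss,v=map(int,q); return ('W' if v>190 else '-' if v>90 else 'k') if ss<80 else ('R' if (hh<8 or hh>172) and v>120 else 'r' if (hh<8 or hh>172) else 'o')
for v in range(20,290,6): print(v,''.join(ch(h[v,u]) for u in range(240,420,2)))
```

```text
22.5167 [554.35050913 179.44510085 251.06733789] [ 0.21019958 -0.31331032 -0.00863806] 44.98500240387085
pred ring top, stud head, sleeve ends, bottom of plate [[322.1 115. ]
 [322.1 106.9]
 [322.1 160.7]
 [322.1 243.7]
 [322.1 148.1]]
20 ooooooooooo-------koooookkkkkkkko------kkkkooooooooooo--ooooooo-ooooooo-oooooooooooooooooo
26 ooooooooooo-----kkkooo--------kko---------oooooooooooo-ooooooooooooooooooooooooooooooooooo
32 oooooooooo-------kooo---------ooo-k------kooooooooooo--oooooooooooooooooooooo-oooooooooooo
38 ooooooooo-------kkooookkkkkkkkoo--------koooooooooooo--ooooooo-oooooooooooooo-oooooooooooo
44 ooooooooo------kkooo---------ko----------oooooooooooo-oooooooooooooooo-ooooookoooooooooooo
50 oooooooo-------kkooo--------koo-kkkk----kooooooooooo--oooooooooooooooooooooooooooooooooooo
56 oooooooo-kk---kkoooookkkkkkkkoo--------koooooooooooo--oooooooooooooooooooooooooooooooooooo
62 WWWWWWWWWWWWWWWWWWWWWWWWWWWWWWWWWWWWWWWWWWWWWWWWWWWWWWWWWWWWWWWWWWWWWWWWWWWWWWWWWWWWWWWWWW
68 WWWWWWWWWWWWWWWWWWWWWRRRRRRRRRRRRRRRRRRRRRRRRRRRRRRRRRRRRRRRRRRRRRRRRRRRR-WWWWWWWWWW----WW
74 WWWWWWWWWWWWWWW
[... 2696 characters left out ...]
kkkkkkkkkkkkkkkkkkkkkkkkkkkkkkkkkkk
248 kkkkkkkkkkkkkkkkkkkkkkkkkkkkkkkkkkkkkWWWW---W-kkkkkkkkkkkkkkkkkkkkkkkkkkkkkkkkkkkkkkkkkkkk
254 kkkkkkkkkkkkkkkkkkkkkkkkkkkkkkkkkkkkk---------kkkkkkkkkkkkkkkkkkkkkkkkkkkkkkkkkkkkkkkkkkkk
260 kkkkkkkkkkkkkkkkkkkkkkkkkkkkkkkkkkkkk--------kkkkkkkkkkkkkkkkkkkkkkkkkkkkkkkkkkkkkkkkkkkko
266 kkkkkkkkkkkkkkkkkkkkkkkkkkkkkkkkkkkkkkkkkkkkkkkkkkkkkkkkkkkkkkkkkkkkkkkkkkkkkkkkkkkkkkkkkk
272 ------------------------------------------------------------------------------------------
278 ----------------k-------------------------------------------------------------------------
284 ------------------------------------------------------------------------------------------
```

The spanner hangs where the model predicts: ring at (322,115), sleeve from row 161 to 244, head on the upper side of the hole. The gripper is about 95 mm clear, so I'll hand the job in.

```bash
python3 -c "
from workcell import env
print(env.job_done())"
```

```text
the job is handed in; nothing more can be done
None
```

The red-sleeved spanner hangs by its ring on the red plate's stud, jaw end down and let down onto the neck. The job was handed in at about 22.6 s, with no judge's result returned.

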